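# Run a clipper's length comb home and set its travel lock

### The arm

A 6-joint arm with a two-finger parallel gripper is mounted at the origin on the work surface. World frame = base frame: x ahead of the robot, y to its left, z up, the work surface at z = 0. Lengths are in mm, angles in rad, forces in N, time in s.
With the tool pointing down it reaches from about 350 to 725 mm from the base axis. Payload 6 kg.
Tool frame: the origin (TCP) lies at the very end of the fingers, on their centre line; the grasp point (between the pads) lies 19 mm behind it; z points along the fingers, y is the direction in which the jaws open and shut (so a half turn about z gives the same grasp; the last joint's range is limited). The gripper opens to 85 mm and grips with 20 to 120 N. Pads are 22 mm wide; open, the fingers measure 114 mm over their backs; the gripper's body (76 mm by 85 mm) begins 54 mm behind the grasp point. The pads swing forward as they close: fully open they stand 13 mm farther back than shut.
Start: joints at [-0.975, 0.04, 0.085, 0, -1.615, -0.334], TCP at [155.302, -579.53, 231.261] pointing down, gripper open.
Joint ranges: [-2.56, 2.56], [-1.29, 2.01], [-1.08, 1.49], [-3.29, 1.98], [-2.81, -0.18], [-2.99, 2.99]. Speed limits (rad/s): [2.57, 2.57, 3.01, 3.14, 3.14, 3.14].

### API

Orientations are given as a unit quaternion [w, x, y, z].
In Python, from plant import manip gives the robot as it stands. The module is installed in compiled form; this text tells all that it offers.
- The arm moves only by the shell command python3 -m creep 'ROWS'. ROWS is JSON, a list that holds one entry, the list of rows, each a list of 7 numbers: the shift along the tool's x, y, z in m, then the turn, a rotation vector about the tool's x, y, z in degrees, then the opening, from 0 (shut) to 1 (fully open). In form: [[[x, y, z, rx, ry, rz, fingers], ...]]. A call has 1 to 8 rows; each row shifts and turns the commanded pose from where the row before left it, along the tool's axes as they then stand; what a row does not reach is not made up. A row lasts 1/8 s, in which the tool goes at most 62.5 mm and 10.7 degrees, less where a joint would pass 70% of its speed; a pose out of reach is approached as far as the arm can. A call with a gripper value outside its range is refused whole. The fingers move at their own pace and stop on an object; the grip force is fixed at half the most. Time passes only in rows, so rows that do not move let the fingers close. It gives the time, the measured TCP pose, the force and the opening at its end, in the units of the state.
- manip.sense(): the state, without advancing time (a new reading comes with each control period).
- manip.camera(name): name is "side" or "top"; returns the picture (400x640x3 uint8, red, green, blue); there is no depth.
- manip.camera_model(name): a dict with "fx", "fy", "cx", "cy" (pixels), "eye" and "orientation" of the camera in the world. Camera axes: x right, y down, z forward; pixel columns grow to the right and rows downward; lengths in mm; the calibration is good to about 2 mm. A picture is of the moment at which its call begins. camera_model takes no time and is no camera call.
- manip.close_job(): hands the job in, once; it reports no verdict.
The state is a dict: "t": time; "joint_pos": joint angles; "joint_vel": joint speeds; "effort": joint torques, N m; "position": TCP position; "tool_rot": TCP orientation; "contact_force": force on the tool from outside, world axes, zero at the start; "wrist_torque": the same for the moment, N m; "width": finger opening in mm.
Only numpy, scipy, OpenCV 4.12 (cv2) and the standard library are available. Lean on these libraries where they do the work, as an engineer would, in place of code of your own. Each camera call takes 0.05 s, during which the arm holds its last target. There are 200 camera calls.

### The job

Make the chrome clipper ready to be packed: with a fingertip, roll the small thumbwheel on its top until the length comb is fully home, pressing firmly enough to turn it but never with 13 N or more, and then push the travel-lock slide behind it all the way towards the nose. Leave the clipper seated in its cradle, the comb home and the lock on, and do not disturb the other things on the bench.

Things in the scene. Friction and masses are not known exactly. Their poses are not given: they have to be found in the camera images.
- clipper: Chrome barber's clipper, 0.5 kg, lying loose in the cradle with 1.5 mm of play. Origin: centre line, on its flat underside; x to the nose, y across, z up. A block 125 long (x -80 to +45), 42 wide, 38 high with a flat top deck; ahead of it the head with blade and length comb. On the deck's centre line: the thumbwheel (x = +20) and behind it the travel-lock slide (x = -33).
- wheel: Length thumbwheel: ribbed grey plastic disc on edge, 26 diameter, 10 wide, in a slot of the deck. Origin: centre of its axle, 30 above the clipper's underside. Only the top 5 mm of the rim stands out, too little to pinch. It turns stiffly (about 5.4 N at the rim), so a fingertip lighter than about 7 N slips over it; it stays where it is left. Its bearing is damaged by a fingertip force of 13 N or more.
- wheel_rim (a point): Topmost point of the wheel's rim, unpressed, 43 above the clipper's underside; axes as the clipper's; it does not turn or sink with the wheel. Wheel and comb ride on a sprung floating unit: pressed down, the wheel yields about 1 mm per 10 N, for 1.7 mm, to a hard stop. Rolling the top of the rim from the nose towards the tail draws the comb in, 0.27 mm per mm of rim travel; the other way drives it out.
- comb (a joint): How far the black length comb stands out from home, in m: 0 = fully home at its stop, its cross bar within 1 mm of the body block's front; starts between 0.007 and 0.0105. Moved by the wheel only.
- lock (a joint): Travel of the travel-lock slide towards the nose, in m: 0 = unlocked (the start), 0.008 = locked, at its stop. Moves against about 2.5 N of friction and stays where it is left.
- lock_mid (a point): Centre of the travel-lock slide, a black block 10 long (along the clipper), 14 wide, 7.5 high, with three ribs, standing on the deck; this point is 4 above the deck, moves with the slide; axes as the clipper's. At the start it is 53 behind the wheel's axle, with 42 mm of clear deck behind it.
- cradle: Black charging cradle fixed on the crate, 150 x 66, floor 12 above its underside (origin: centre of the underside; x along it, towards the clipper's nose). Walls up to 17 above the floor keep the clipper from sliding off.
- crate: Low cedar crate with its plank lid shut, the bench top: 340 (x) x 500 (y) x 110 high, fixed; origin: centre of its underside.
- tray: Oval steel tray, 190 x 100, rim 12 high, on the crate (bystander; origin under its centre, x along it)
- shears: pair of hair shears, 140 long, lying in the tray (bystander)
- guard0: lowest of four black guard combs stacked in one pile, each 30 x 46 x 11 (bystander; origin under its centre)
- guard1: second guard comb of the pile (bystander)
- guard2: third guard comb of the pile (bystander)
- guard3: top guard comb of the pile, its top 44 above the crate (bystander)
- pot: white ceramic pot with twist cap, 60 diameter, 57 high, on the crate (bystander)
- oiler: small blade-oil bottle, 32 diameter, 82 high, on the crate (bystander)
- shavebrush: shaving brush standing on its handle, 42 diameter, 96 high, on the crate (bystander)
- cactus: cactus in a clay pot, 100 diameter, 170 high, on the table beside the crate (bystander)
- sprayer: amber spray bottle, 68 diameter, 160 high, on the table beside the crate (bystander)
Not all that is in view belongs to the job. Several things have the shape of the clipper; the one meant has the colours described above.

How it is judged:
By the outcome, as a careful person would: the job done as asked, in the order asked, and still so for the second after the job is handed in, with the robot touching nothing.
It also fails if it takes over 64 s, if anything falls off the work surface, if the arm or the gripper's body presses on something with over 40 N, if the wrist force passes 120 N, or if a joint passes its speed limit or range.

## Working session

There is one attempt and no reset: what is moved stays moved. The work goes in short steps, Python scripts to look and compute and a shell command to move; the robot and the scene stay as the last step left them, time stands still between calls to the robot, and variables do not carry over. Pictures are saved under pics/ and viewed, about 8 in all and at most 12, crops included, and the job is handed in when it is done.

```bash
mkdir -p pics
python3 - <<'E'
from plant import manip
import cv2
for n in("side","top"):
    cv2.imwrite(f"pics/{n}0.png",manip.camera(n)[:,:,::-1]); print(n,manip.camera_model(n))
print(manip.sense())
E
```

```text
side {'fx': 493.0300480477448, 'fy': 493.0300480477448, 'cx': 319.597847699644, 'cy': 195.57963148839912, 'eye': array([-373.80020324,  953.62886978,  894.83081486]), 'orientation': array([ 0.18077566, -0.33058078,  0.80351049, -0.46087677])}
top {'fx': 370.6200479467573, 'fy': 370.6200479467573, 'cx': 317.69338870133, 'cy': 198.24170576557862, 'eye': array([ 410.29803855,   -4.10419966, 1190.21778625]), 'orientation': array([-0.03548744,  0.70672214, -0.7053863 ,  0.04140805])}
{'t': 0.1, 'joint_pos': array([-9.75279017e-01,  4.07629026e-02,  8.38951261e-02, -3.96093551e-04,
       -1.61551002e+00, -3.33703687e-01]), 'joint_vel': array([-0.00145901, -0.00193009,  0.00237725,  0.00103165,  0.00069883,
       -0.00134792]), 'effort': array([-6.63082668e-03, -3.69344079e+01,  3.48282623e+01,  6.95180699e+00,
       -4.56944210e-03,  8.18493476e-06]), 'position': array([ 155.2880675 , -579.24373223,  230.36624149]), 'tool_rot': array([-1.77424834e-04, -1.30541827e-01,  9.91442468e-01,  7.95565892e-04]), 'contact_force': array([-0.6058704 , -0.3562209 , -0.18607257]), 'wrist_torque': array([ 0.02452829,  0.00849889, -0.02451222]), 'width': 85.43071929363718}
```

View pics/side0.png

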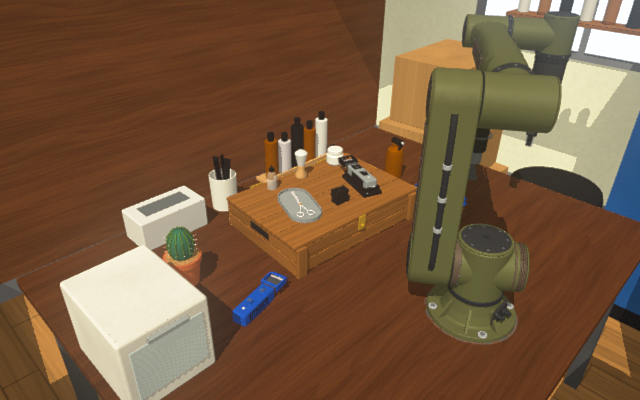

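View pics/top0.png

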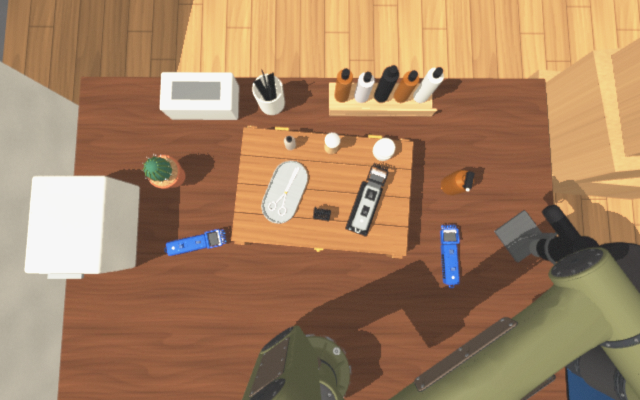

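Candidates in the top view: a blue clipper at (197,242), a second blue one at (450,255), and a chrome one in a black cradle on the crate at (368,200). In the side view the chrome one is at about (360,177). I choose the chrome one and will check it in a close crop.

Run:
```python
import cv2,numpy as np
a=cv2.imread("pics/top0.png")[155:245,335:400]; b=cv2.imread("pics/side0.png")[145:205,325:395]
a=cv2.resize(a,None,fx=6,fy=6,interpolation=cv2.INTER_CUBIC); b=cv2.resize(b,None,fx=5.8,fy=5.8,interpolation=cv2.INTER_CUBIC)
o=np.zeros((540,800,3),np.uint8); o[:540,:390]=a; o[:b.shape[0],392:392+b.shape[1]]=b
cv2.imwrite("pics/crop0.png",o)
```

```text
(no output)
```

View pics/crop0.png

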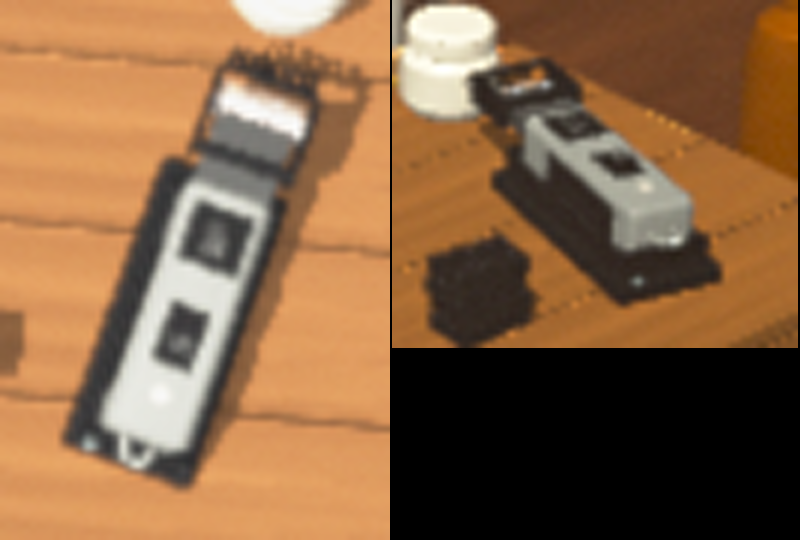

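The crop confirms it: chrome body, black comb, grey wheel in its slot at top crop (215,238) and side crop (577,123). The lock slide is at (183,335) and (622,162). The nose points up in the top view. Next I triangulate.

```bash
cat > h.py <<'E'
import numpy as np
from plant import manip
from scipy.spatial.transform import Rotation as R
def rot(q): return R.from_quat(np.roll(q,-1)).as_matrix()
def ray(n,p):
    m=manip.camera_model(n); d=rot(m["orientation"])@[(p[0]-m["cx"])/m["fx"],(p[1]-m["cy"])/m["fy"],1]
    return m["eye"],d/np.linalg.norm(d)
def atz(n,p,z):
    e,d=ray(n,p); return e+d*(z-e[2])/d[2]
def tri(ps):
    A=0;b=0
    for n,p in ps.items():
        e,d=ray(n,p); M=np.eye(3)-np.outer(d,d); A=A+M;b=b+M@e
    return np.linalg.solve(A,b)
def proj(n,P):
    m=manip.camera_model(n); c=rot(m["orientation"]).T@(np.asarray(P)-m["eye"])
    return np.array([m["fx"]*c[0]/c[2]+m["cx"],m["fy"]*c[1]/c[2]+m["cy"]])
E
python3 - <<'E'
from h import *
T=lambda x,y:(335+(x+.5)/6-.5,155+(y+.5)/6-.5)
S=lambda x,y:(325+(x-392+.5)/5.8-.5,145+(y+.5)/5.8-.5)
np.set_printoptions(precision=1,suppress=True)
for nm,t,s in(("wheel",(215,238),(577,123)),("lock",(183,335),(622,162))):
    print(nm,tri({"top":T(*t),"side":S(*s)}),atz("top",T(*t),163),atz("side",S(*s),163))
for nm,t in(("FL",(190,182)),("FR",(272,200)),("RL",(103,425)),("RR",(187,450))): print(nm,atz("top",T(*t),160))
for nm,t in(("cFL",(165,158)),("cRL",(63,440)),("cRR",(190,488)),("cFR",(285,200))): print(nm,atz("top",T(*t),125))
for nm,t in(("crateTL",(245,127)),("TR",(413,140)),("BR",(406,256)),("BL",(233,241))): print(nm,atz("top",t,110))
s=manip.sense(); print(rot(s["tool_rot"]))
E
```

```text
wheel [ 533.  -161.4  161.1] [ 534.1 -160.   163. ] [ 529.3 -159.6  163. ]
lock [ 487.6 -146.2  159.2] [ 488.8 -144.5  163. ] [ 481.7 -141.8  163. ]
FL [ 560.8 -149.1  160. ]
FR [ 552.4 -187.4  160. ]
RL [ 447.2 -107.3  160. ]
RR [ 435.7 -146.1  160. ]
cFL [ 577.7 -142.   125. ]
cRL [441.2 -91.6 125. ]
cRR [ 418.5 -152.1  125. ]
cFR [ 557.3 -199.9  125. ]
crateTL [742.1 204.6 110. ]
TR [ 704.1 -297.8  110. ]
BR [ 361.1 -268.4  110. ]
BL [403.4 231.5 110. ]
[[-1.  -0.3 -0. ]
 [-0.3  1.   0. ]
 [ 0.   0.  -1. ]]
```

The triangulated points agree with the sizes given:

| Check | Measured | Expected |
|---|---|---|
| Wheel position | (534,-160) | deck centre gives the same |
| Deck length | about 122 | 125 |
| Wheel height, from two views | about 161 | 165 rim, about 160 deck |

The clipper's nose heads about -19.8°. Next I shut the gripper and travel over at height.

```bash
python3 -m creep '[[[-0.03,0.0189,0,0,0,0,0],[-0.03,0.0189,0,0,0,0,0],[-0.03,0.0189,0,0,0,0,0],[-0.03,0.0189,0,0,0,0,0],[-0.03,0.0189,0,0,0,0,0],[-0.03,0.0189,0,0,0,0,0],[-0.03,0.0189,0,0,0,0,0],[-0.03,0.0189,0,0,0,0,0]]]'
python3 -m creep '[[[-0.03,0.0189,0,0,0,0,0],[-0.03,0.0189,0,0,0,0,0],[-0.03,0.0189,0,0,0,0,0],[-0.03,0.0189,0,0,0,0,0],[-0.03,0.0189,0,0,0,0,0],[-0.03,0.0189,0,0,0,0,0],[-0.03,0.0189,0,0,0,0,0],[-0.03,0.0189,0,0,0,0,0]]]'
python3 -m creep '[[[0,0,0,0,0,8.7,0],[0,0,0,0,0,8.7,0],[0,0,0,0,0,8.7,0],[0,0,0,0,0,8.7,0],[0,0,0,0,0,0,0],[0,0,0,0,0,0,0]]]'
python3 - <<'E'
from h import *
s=manip.sense(); M=rot(s["tool_rot"]); print(s["position"],s["contact_force"],M.round(4)); print(M.T@(np.array([542.7,-163.2,165])-s["position"]))
E
```

```text
t: 1.1
position: [348.6, -370.3, 230.9]
tool_rot: [-0.0, -0.131, 0.991, 0.0]
contact_force: [0.6, -0.5, 0.2]
width: -0.2
t: 2.1
position: [541.2, -162.1, 230.8]
tool_rot: [-0.0, -0.131, 0.991, 0.0]
contact_force: [0.9, -0.4, -0.3]
width: -0.2
t: 2.85
position: [540.6, -163.2, 231.0]
tool_rot: [-0.0, 0.171, 0.985, 0.0]
contact_force: [0.2, 0.6, -0.2]
width: -0.0
[ 540.6035546  -163.17565959  231.02113362] [ 0.16792752  0.56308978 -0.20306247] [[-9.418e-01  3.360e-01 -5.000e-04]
 [ 3.360e-01  9.418e-01  2.000e-04]
 [ 5.000e-04 -0.000e+00 -1.000e+00]]
[-2.01666978  0.68207599 66.02009979]
```

```bash
python3 -m creep '[[[-0.002,0.0007,0.012,0,0,0,0],[0,0,0.012,0,0,0,0],[0,0,0.012,0,0,0,0],[0,0,0.012,0,0,0,0],[0,0,0.008,0,0,0,0],[0,0,0,0,0,0,0]]]'
python3 - <<'E'
from h import *
import cv2
s=manip.sense(); print(s["position"])
a=manip.camera("top")[:,:,::-1].copy(); b=manip.camera("side")[:,:,::-1].copy()
p=s["position"]
print(proj("top",p),proj("side",p))
a=cv2.resize(a[155:245,325:410],None,fx=4.6,fy=4.6,interpolation=cv2.INTER_CUBIC); b=cv2.resize(b[130:210,315:400],None,fx=4.6,fy=4.6,interpolation=cv2.INTER_CUBIC)
o=np.zeros((420,790,3),np.uint8);o[:a.shape[0],:a.shape[1]]=a;o[:b.shape[0],395:395+b.shape[1]]=b
cv2.imwrite("pics/c1.png",o)
E
```

```text
t: 3.6
position: [542.5, -163.2, 174.5]
tool_rot: [-0.001, 0.172, 0.985, -0.0]
contact_force: [-0.4, 0.1, 0.5]
width: 0.0
[ 542.49143157 -163.18766013  174.50839873]
[372.15503441 190.73904082] [354.29414361 160.96317784]
```

View pics/c1.png

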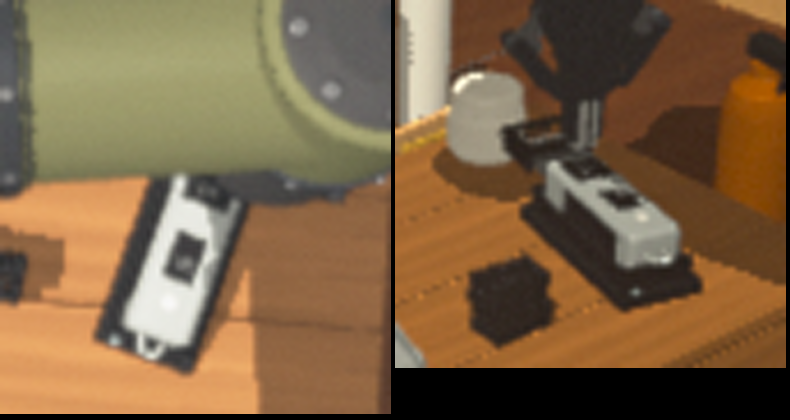

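The side crop shows the shut fingertips at about (583,148), just ahead of and above the wheel at (592,165). The arm hides the wheel in the top view. I descend in small steps, watching the force.

```bash
python3 -m creep '[[[0,0,0.0015,0,0,0,0],[0,0,0.0015,0,0,0,0],[0,0,0.0015,0,0,0,0],[0,0,0.001,0,0,0,0],[0,0,0.0005,0,0,0,0],[0,0,0,0,0,0,0]]]'
for i in 1 2 3 4 ; do python3 -c "
from h import *
print(manip.sense()['contact_force'])"; done
```

```text
t: 4.45
position: [542.8, -163.2, 169.2]
tool_rot: [-0.0, 0.172, 0.985, 0.0]
contact_force: [0.0, -0.0, -0.2]
width: 0.2
[ 0.01182741 -0.02277213 -0.24671454]
[ 0.01182741 -0.02277213 -0.24671454]
[ 0.01182741 -0.02277213 -0.24671454]
[ 0.01182741 -0.02277213 -0.24671454]
```

```bash
python3 -m creep '[[[0,0,0.0005,0,0,0,0],[0,0,0.0005,0,0,0,0],[0,0,0,0,0,0,0]]]';python3 -m creep '[[[0,0,0.0005,0,0,0,0],[0,0,0,0,0,0,0]]]'
```

```text
t: 4.82
position: [542.8, -163.2, 168.2]
tool_rot: [-0.0, 0.172, 0.985, 0.0]
contact_force: [-0.2, 0.1, 0.7]
width: -0.1
t: 5.08
position: [542.8, -163.2, 167.7]
tool_rot: [-0.0, 0.172, 0.985, 0.0]
contact_force: [-0.2, 0.3, -0.1]
width: -0.2
```

```bash
python3 -m creep '[[[0,0,0.0005,0,0,0,0],[0,0,0,0,0,0,0]]]';python3 -m creep '[[[0,0,0.0005,0,0,0,0],[0,0,0,0,0,0,0]]]';python3 -m creep '[[[0,0,0.0005,0,0,0,0],[0,0,0,0,0,0,0]]]'
```

```text
t: 5.32
position: [542.8, -163.2, 167.2]
tool_rot: [-0.0, 0.172, 0.985, 0.0]
contact_force: [0.0, -0.5, 0.9]
width: -0.1
t: 5.58
position: [542.8, -163.2, 166.7]
tool_rot: [-0.0, 0.172, 0.985, 0.0]
contact_force: [0.6, 0.0, -0.1]
width: -0.1
t: 5.82
position: [542.8, -163.2, 166.2]
tool_rot: [-0.0, 0.172, 0.985, 0.0]
contact_force: [0.8, -0.0, 0.2]
width: 0.3
```

```bash
python3 -m creep '[[[0,0,0.0005,0,0,0,0],[0,0,0,0,0,0,0]]]';python3 -m creep '[[[0,0,0.0005,0,0,0,0],[0,0,0,0,0,0,0]]]';python3 -m creep '[[[0,0,0.0004,0,0,0,0],[0,0,0,0,0,0,0]]]'
```

```text
t: 6.08
position: [542.8, -163.2, 165.7]
tool_rot: [-0.0, 0.172, 0.985, 0.0]
contact_force: [-1.0, 0.1, 1.1]
width: -0.1
t: 6.32
position: [542.8, -163.2, 165.2]
tool_rot: [-0.0, 0.172, 0.985, 0.0]
contact_force: [-0.1, -0.3, 0.0]
width: 0.1
t: 6.58
position: [542.8, -163.2, 165.0]
tool_rot: [-0.0, 0.172, 0.985, -0.0]
contact_force: [-0.3, -0.1, 0.9]
width: 0.3
```

```bash
python3 -m creep '[[[0,0,0.0003,0,0,0,0],[0,0,0,0,0,0,0]]]';python3 -m creep '[[[0,0,0.0003,0,0,0,0],[0,0,0,0,0,0,0],[0,0,0,0,0,0,0]]]'
```

```text
t: 6.82
position: [542.8, -163.2, 164.8]
tool_rot: [0.0, 0.172, 0.985, 0.0]
contact_force: [-0.3, -0.0, 1.3]
width: 0.0
t: 7.2
position: [542.8, -163.3, 164.6]
tool_rot: [0.0, 0.172, 0.985, -0.0]
contact_force: [-0.8, 1.5, 3.3]
width: 0.0
```

```bash
python3 -m creep '[[[0,0,0.0003,0,0,0,0],[0,0,0,0,0,0,0],[0,0,0,0,0,0,0]]]';python3 -m creep '[[[0,0,0.0003,0,0,0,0],[0,0,0,0,0,0,0],[0,0,0,0,0,0,0]]]'
```

```text
t: 7.58
position: [542.8, -163.3, 164.3]
tool_rot: [0.0, 0.172, 0.985, -0.0]
contact_force: [-2.8, 1.4, 5.1]
width: 0.1
t: 7.95
position: [542.8, -163.3, 164.2]
tool_rot: [0.0, 0.172, 0.985, -0.0]
contact_force: [-2.9, 0.8, 6.1]
width: -0.2
```

```bash
python3 -m creep '[[[0.0005,0,0.0003,0,0,0,0],[0.0005,0,0.0002,0,0,0,0],[0,0,0,0,0,0,0],[0,0,0,0,0,0,0]]]'; python3 -m creep '[[[0.0005,0,0.0001,0,0,0,0],[0.0005,0,0.000,0,0,0,0],[0,0,0,0,0,0,0]]]'
```

```text
t: 8.45
position: [542.6, -163.2, 164.2]
tool_rot: [0.001, 0.172, 0.985, -0.0]
contact_force: [1.2, -0.4, 5.8]
width: -0.1
t: 8.82
position: [542.3, -163.0, 164.1]
tool_rot: [0.002, 0.172, 0.985, -0.0]
contact_force: [5.1, -2.6, 5.5]
width: -0.2
```

```bash
python3 -m creep '[[[0,0,0.0003,0,0,0,0],[0,0,0.0003,0,0,0,0],[0,0,0,0,0,0,0],[0,0,0,0,0,0,0]]]'; python3 -m creep '[[[0.0005,0,0.0002,0,0,0,0],[0.0005,0,0.000,0,0,0,0],[0,0,0,0,0,0,0]]]'
```

```text
t: 9.32
position: [542.3, -163.0, 163.9]
tool_rot: [0.002, 0.172, 0.985, -0.0]
contact_force: [5.3, -2.4, 6.4]
width: -0.3
t: 9.7
position: [541.7, -162.8, 164.0]
tool_rot: [0.003, 0.172, 0.985, -0.0]
contact_force: [5.5, -2.7, 7.2]
width: 0.1
```

```bash
python3 -m creep '[[[0,0,0.0003,0,0,0,0],[0,0,0.0002,0,0,0,0],[0.0005,0,0,0,0,0,0],[0.0005,0,0,0,0,0,0],[0.0005,0,0,0,0,0,0],[0.0005,0,0,0,0,0,0],[0,0,0,0,0,0,0]]]'; python3 -m creep '[[[0.0007,0,0,0,0,0,0],[0.0007,0,0,0,0,0,0],[0.0007,0,0,0,0,0,0]]]'
```

```text
t: 10.58
position: [540.0, -162.2, 163.9]
tool_rot: [0.003, 0.172, 0.985, -0.0]
contact_force: [5.6, -2.4, 8.3]
width: -0.2
t: 10.95
position: [538.0, -161.4, 163.9]
tool_rot: [0.003, 0.172, 0.985, -0.0]
contact_force: [4.0, -2.3, 7.6]
width: 0.1
```

```bash
python3 -m creep '[[[0.0008,0,0.0002,0,0,0,0],[0.0008,0,0,0,0,0,0],[0.0008,0,0,0,0,0,0],[0.0008,0,0,0,0,0,0],[0.0008,0,0,0,0,0,0]]]'; python3 -m creep '[[[0.0008,0,0,0,0,0,0],[0.0008,0,0,0,0,0,0],[0.0008,0,0,0,0,0,0],[0.0008,0,0,0,0,0,0]]]'
```

```text
t: 11.58
position: [534.3, -160.1, 163.8]
tool_rot: [0.003, 0.172, 0.985, -0.0]
contact_force: [5.1, -2.4, 8.5]
width: -0.2
t: 12.08
position: [531.3, -159.0, 163.8]
tool_rot: [0.003, 0.172, 0.985, -0.0]
contact_force: [5.1, -2.6, 7.7]
width: 0.1
```

```bash
python3 -m creep '[[[0.0008,0,0,0,0,0,0],[0.0008,0,0,0,0,0,0],[0.0008,0,0,0,0,0,0],[0.0008,0,0,0,0,0,0]]]'; python3 -m creep '[[[0.0008,0,0,0,0,0,0],[0.0008,0,0,0,0,0,0],[0.0008,0,0,0,0,0,0]]]'
```

```text
t: 12.58
position: [528.3, -157.9, 163.8]
tool_rot: [0.003, 0.172, 0.985, -0.0]
contact_force: [5.8, -2.0, 7.7]
width: 0.3
t: 12.95
position: [525.9, -157.0, 163.7]
tool_rot: [0.003, 0.172, 0.985, -0.0]
contact_force: [4.3, -1.3, 8.3]
width: -0.1
```

```bash
python3 -m creep '[[[0,0,-0.001,0,0,0,0],[0,0,-0.003,0,0,0,0],[-0.009,0,-0.004,0,0,0,0],[-0.009,0,0,0,0,0,0],[0,0,0,0,0,0,0]]]'
python3 - <<'E'
from h import *
import cv2
s=manip.sense(); M=rot(s["tool_rot"]); print(s["position"],M.T@(np.array([542.7,-163.2,165.5])-s["position"]))
b=manip.camera("side")[:,:,::-1].copy(); cv2.imwrite("pics/side2.png",b)
o=np.hstack([cv2.resize(x[145:200,330:385],None,fx=7,fy=7,interpolation=cv2.INTER_CUBIC) for x in(cv2.imread("pics/side0.png"),b)])
cv2.imwrite("pics/c2.png",o)
E
```

```text
t: 13.58
position: [541.2, -162.7, 168.4]
tool_rot: [-0.001, 0.172, 0.985, -0.0]
contact_force: [0.7, -0.4, -0.6]
width: -0.0
[ 541.17028321 -162.70971745  168.43842935] [-1.61166836  0.05872301  2.93493683]
```

View pics/c2.png

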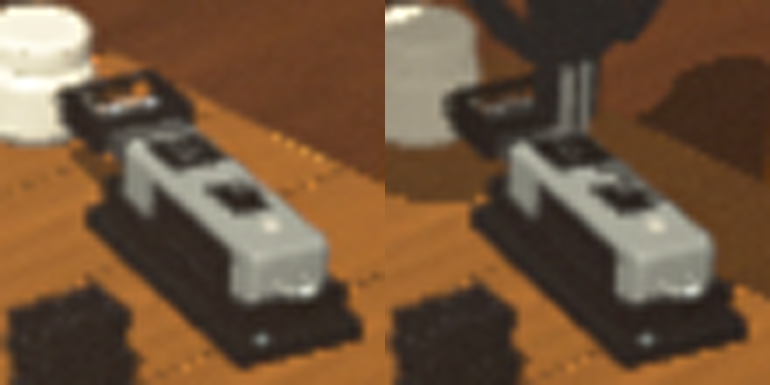

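The side view shows the comb drawn in by part of its travel, with the clipper undisturbed. Second stroke.

```bash
python3 -m creep '[[[-0.0016,0,0.001,0,0,0,0],[0,0,0.0012,0,0,0,0],[0,0,0.001,0,0,0,0],[0,0,0.0006,0,0,0,0],[0,0,0.0004,0,0,0,0],[0,0,0,0,0,0,0]]]'; python3 -m creep '[[[0.0005,0,0.0005,0,0,0,0],[0.0005,0,0.0005,0,0,0,0],[0.0005,0,0,0,0,0,0],[0,0,0,0,0,0,0]]]';  python3 -m creep '[[[0.0005,0,0.0003,0,0,0,0],[0.0005,0,0.0003,0,0,0,0],[0.0005,0,0,0,0,0,0],[0,0,0,0,0,0,0]]]'
```

```text
t: 14.38
position: [542.5, -163.1, 165.4]
tool_rot: [0.0, 0.172, 0.985, 0.0]
contact_force: [-0.5, 0.3, 0.5]
width: 0.1
t: 14.88
position: [541.4, -162.7, 164.8]
tool_rot: [0.0, 0.172, 0.985, 0.0]
contact_force: [2.1, -0.6, 1.1]
width: -0.0
t: 15.38
position: [540.1, -162.2, 164.4]
tool_rot: [0.001, 0.172, 0.985, -0.0]
contact_force: [3.5, -0.9, 4.7]
width: 0.2
```

```bash
python3 -m creep '[[[-0.002,0,-0.0005,0,0,0,0],[-0.001,0,0.0005,0,0,0,0],[0.0005,0,0.0005,0,0,0,0],[0.0003,0,0.0005,0,0,0,0],[0,0,0.0002,0,0,0,0],[0,0,0,0,0,0,0]]]'; python3 -m creep '[[[0.0005,0,0.0003,0,0,0,0],[0.0005,0,0.0003,0,0,0,0],[0.0005,0,0.0003,0,0,0,0],[0,0,0,0,0,0,0]]]'
```

```text
t: 16.12
position: [541.0, -162.7, 163.8]
tool_rot: [-0.001, 0.172, 0.985, -0.0]
contact_force: [-2.4, 2.0, 10.0]
width: 0.2
t: 16.62
position: [540.8, -162.6, 163.6]
tool_rot: [0.001, 0.172, 0.985, -0.0]
contact_force: [1.3, 0.5, 10.9]
width: 0.1
```

```bash
python3 -m creep '[[[0,0,-0.0003,0,0,0,0],[0.0006,0,-0.0002,0,0,0,0],[0.0006,0,0,0,0,0,0],[0.0006,0,0,0,0,0,0],[0,0,0,0,0,0,0]]]'; python3 -m creep '[[[0.0008,0,0,0,0,0,0],[0.0008,0,0,0,0,0,0],[0.0008,0,0,0,0,0,0]]]'
```

```text
t: 17.25
position: [539.9, -162.1, 163.9]
tool_rot: [0.002, 0.172, 0.985, -0.0]
contact_force: [5.6, -1.8, 7.7]
width: 0.4
t: 17.62
position: [537.6, -161.3, 163.9]
tool_rot: [0.002, 0.172, 0.985, -0.0]
contact_force: [5.4, -1.5, 7.5]
width: 0.2
```

```bash
python3 -m creep '[[[0.0008,0,0,0,0,0,0],[0.0008,0,0,0,0,0,0],[0.0008,0,0,0,0,0,0],[0.0008,0,0,0,0,0,0]]]'; python3 -m creep '[[[0.0008,0,0,0,0,0,0],[0.0008,0,0,0,0,0,0],[0.0008,0,0,0,0,0,0]]]'
```

```text
t: 18.12
position: [534.6, -160.2, 163.9]
tool_rot: [0.002, 0.172, 0.985, -0.0]
contact_force: [5.8, -1.6, 7.6]
width: 0.2
t: 18.5
position: [532.4, -159.4, 163.9]
tool_rot: [0.002, 0.172, 0.985, -0.0]
contact_force: [5.7, -2.2, 7.7]
width: 0.0
```

```bash
python3 -m creep '[[[0.0008,0,0.0003,0,0,0,0],[0.0008,0,0.0002,0,0,0,0],[0.0008,0,0,0,0,0,0]]]'; python3 -m creep '[[[0.0008,0,0,0,0,0,0],[0.0008,0,0,0,0,0,0],[0.0008,0,0,0,0,0,0]]]'; python3 -m creep '[[[0.0008,0,0,0,0,0,0],[0.0008,0,0,0,0,0,0]]]'
```

```text
t: 18.88
position: [530.3, -158.6, 163.8]
tool_rot: [0.002, 0.172, 0.985, -0.0]
contact_force: [4.9, -1.7, 8.3]
width: 0.4
t: 19.25
position: [528.1, -157.8, 163.8]
tool_rot: [0.002, 0.172, 0.985, -0.0]
contact_force: [6.1, -2.2, 8.4]
width: -0.4
t: 19.5
position: [526.5, -157.2, 163.7]
tool_rot: [0.002, 0.172, 0.985, -0.0]
contact_force: [5.3, -1.2, 8.3]
width: 0.3
```

```bash
python3 -m creep '[[[0,0,-0.001,0,0,0,0],[0,0,-0.003,0,0,0,0],[-0.009,0,-0.004,0,0,0,0],[-0.009,0,0,0,0,0,0],[-0.001,0,0,0,0,0,0],[0,0,0,0,0,0,0]]]'
python3 - <<'E'
from h import *
import cv2
b=manip.camera("side")[:,:,::-1].copy(); cv2.imwrite("pics/side3.png",b)
o=np.hstack([cv2.resize(x[150:185,330:365],None,fx=11,fy=11,interpolation=cv2.INTER_CUBIC) for x in(cv2.imread("pics/side2.png"),b)])
cv2.imwrite("pics/c3.png",o)
E
```

```text
t: 20.25
position: [542.8, -163.3, 169.0]
tool_rot: [-0.001, 0.172, 0.985, -0.0]
contact_force: [-0.2, -0.2, 0.2]
width: 0.2
```

View pics/c3.png

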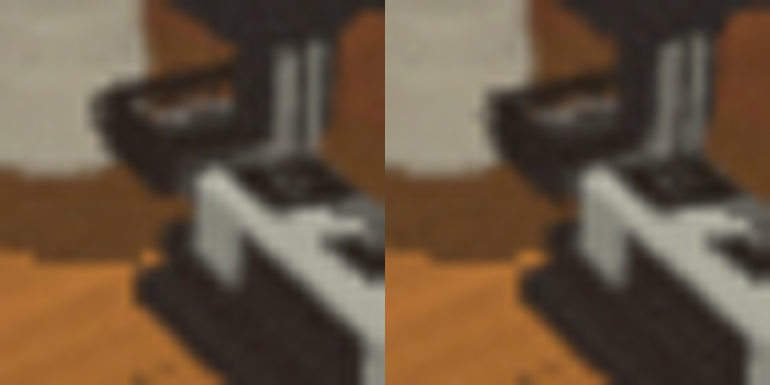

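```bash
python3 -m creep '[[[0,0,0.0015,0,0,0,0],[0,0,0.0015,0,0,0,0],[0,0,0.001,0,0,0,0],[0,0,0.0008,0,0,0,0],[0,0,0.0006,0,0,0,0],[0,0,0.0006,0,0,0,0],[0,0,0.0003,0,0,0,0],[0,0,0,0,0,0,0]]]'; python3 -m creep '[[[0.0005,0,0.0005,0,0,0,0],[0.0005,0,0.0003,0,0,0,0],[0,0,0.0002,0,0,0,0],[0,0,0,0,0,0,0]]]'
```

```text
t: 21.3
position: [543.0, -163.3, 164.2]
tool_rot: [0.0, 0.172, 0.985, -0.0]
contact_force: [-2.9, 1.1, 5.9]
width: 0.1
t: 21.8
position: [542.8, -163.3, 164.0]
tool_rot: [0.001, 0.172, 0.985, -0.0]
contact_force: [-0.5, 0.5, 6.4]
width: 0.4
```

```bash
python3 -m creep '[[[0,0,0.0005,0,0,0,0],[0.0005,0,0.0005,0,0,0,0],[0.0005,0,0.0003,0,0,0,0],[0,0,0.0003,0,0,0,0],[0,0,0,0,0,0,0]]]'; python3 -m creep '[[[0.0005,0,0.0002,0,0,0,0],[0.0006,0,0.0002,0,0,0,0],[0.0006,0,0.0002,0,0,0,0],[0,0,0,0,0,0,0]]]'
```

```text
t: 22.42
position: [542.6, -163.2, 163.7]
tool_rot: [0.003, 0.172, 0.985, -0.0]
contact_force: [0.7, 0.9, 9.5]
width: -0.0
t: 22.92
position: [542.3, -163.0, 163.7]
tool_rot: [0.005, 0.172, 0.985, -0.0]
contact_force: [6.3, -2.7, 8.0]
width: -0.0
```

```bash
python3 -m creep '[[[0.0004,0,0.0003,0,0,0,0],[0.0006,0,0.0003,0,0,0,0],[0.0006,0,0.0002,0,0,0,0],[0.0006,0,0,0,0,0,0]]]'; python3 -m creep '[[[0.0008,0,0,0,0,0,0],[0.0008,0,0,0,0,0,0],[0.0008,0,0,0,0,0,0]]]';python3 -m creep '[[[0.0008,0,0,0,0,0,0],[0.0008,0,0,0,0,0,0],[0.0008,0,0,0,0,0,0]]]'
```

```text
t: 23.42
position: [540.7, -162.4, 163.6]
tool_rot: [0.005, 0.172, 0.985, -0.001]
contact_force: [5.8, -2.8, 10.8]
width: -0.1
t: 23.8
position: [538.4, -161.6, 163.6]
tool_rot: [0.005, 0.172, 0.985, -0.001]
contact_force: [5.3, -1.8, 11.7]
width: 0.2
t: 24.18
position: [536.4, -160.8, 163.6]
tool_rot: [0.006, 0.172, 0.985, -0.0]
contact_force: [8.5, -2.6, 9.4]
width: 0.1
```

Tangential force jumped from 5.5 to 8.9 N, which suggests the stop. I unload at once and check.

```bash
python3 -m creep '[[[-0.0003,0,-0.0008,0,0,0,0],[0,0,-0.002,0,0,0,0],[0,0,-0.004,0,0,0,0],[0.02,0,-0.004,0,0,0,0],[0.02,0,0,0,0,0,0],[0.02,0,0,0,0,0,0],[0,0,0,0,0,0,0]]]'
python3 - <<'E'
from h import *
import cv2
b=manip.camera("side")[:,:,::-1].copy(); cv2.imwrite("pics/side4.png",b)
t=manip.camera("top")[:,:,::-1].copy(); cv2.imwrite("pics/top4.png",t)
f=lambda x:cv2.resize(x[148:183,330:365],None,fx=11,fy=11,interpolation=cv2.INTER_CUBIC)
print(manip.sense()["position"])
o=np.hstack([f(cv2.imread("pics/side0.png")),f(b)])
cv2.imwrite("pics/c4.png",o)
E
```

```text
t: 25.05
position: [475.9, -139.1, 169.9]
tool_rot: [-0.0, 0.172, 0.985, 0.0]
contact_force: [0.2, -0.4, 0.0]
width: 0.0
[ 476.73495021 -139.35982085  169.80393111]
```

View pics/c4.png

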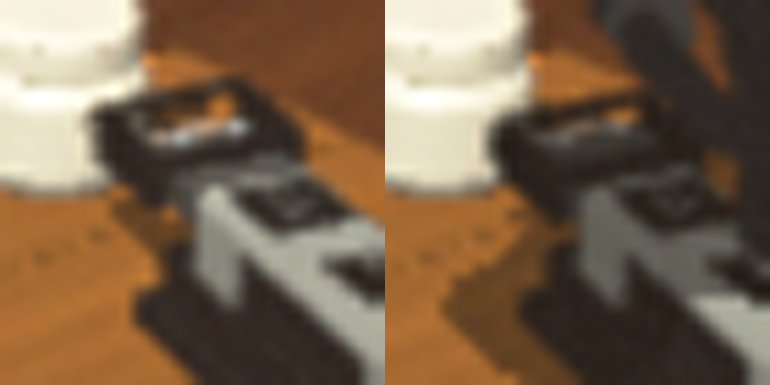

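```bash
python3 -m creep '[[[0,0,-0.03,0,0,0,0],[0,-0.03,-0.03,0,0,0,0],[0,-0.045,0,0,0,0,0],[0,-0.045,0,0,0,0,0],[0,-0.045,0,0,0,0,0],[0,-0.045,0,0,0,0,0],[0,0,0,0,0,0,0]]]'
python3 - <<'E'
from h import *
import cv2
b=manip.camera("side")[:,:,::-1].copy(); cv2.imwrite("pics/side5.png",b)
t=manip.camera("top")[:,:,::-1].copy(); cv2.imwrite("pics/top5.png",t)
a=lambda x:cv2.resize(x[160:204,350:390],None,fx=9,fy=9,interpolation=cv2.INTER_CUBIC)
f=lambda x:cv2.resize(x[150:180,330:370],None,fx=6,fy=6,interpolation=cv2.INTER_CUBIC)
o=np.vstack([np.hstack([a(cv2.imread("pics/top0.png")),a(t)]),np.zeros((190,720,3),np.uint8)])
o[400:580,:240]=f(cv2.imread("pics/side0.png"));o[400:580,360:600]=f(b)
cv2.imwrite("pics/c5.png",o)
# expected shift of comb tip per 10 mm
c=np.array([590,-180,150.]);d=np.array([.941,-.339,0])
for n in("top","side"): print(n,proj(n,c-10*d)-proj(n,c))
print(manip.sense()["position"])
E
```

```text
t: 26.02
position: [404.6, -339.4, 229.1]
tool_rot: [-0.001, 0.174, 0.985, 0.0]
contact_force: [0.6, 0.5, -0.2]
width: 0.1
top [-1.13822407  3.26381273]
side [1.43226724 1.22680066]
[ 405.6162238  -337.47986178  229.37987833]
```

View pics/c5.png

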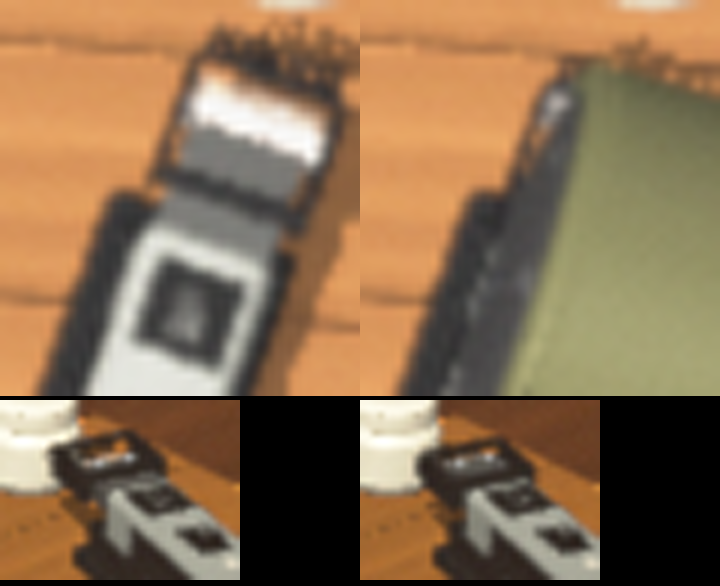

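In the side view the comb's bar now seems to meet the body. The arm still hides the top view, so I clear it for a proper check.

```bash
python3 -m creep '[[[0,-0.045,0,0,0,0,0],[0,-0.045,0,0,0,0,0],[0,-0.04,0,0,0,0,0],[0,0,0,0,0,0,0]]]'
python3 - <<'E'
from h import *
import cv2
t=manip.camera("top")[:,:,::-1].copy(); cv2.imwrite("pics/top6.png",t)
a=lambda x:cv2.resize(x[160:204,350:390],None,fx=9,fy=9,interpolation=cv2.INTER_CUBIC)
cv2.imwrite("pics/c6.png",np.hstack([a(cv2.imread("pics/top0.png")),a(t)]))
# grey profile along the centre line, x from +40 to +85 at z 150
s=np.array([515.5,-153.4]);d=np.array([.941,-.339]);p=np.array([.339,.941])
for f in("top0","top6"):
    g=cv2.imread(f"pics/{f}.png",0); out=[]
    for x in range(38,94,2):
        v=[cv2.getRectSubPix(g,(1,1),tuple(proj("top",[*(s+x*d+q*p),150])))[0,0] for q in(-10,-5,0,5,10)]
        out.append(int(np.mean(v)))
    print(f,out)
print(manip.sense()["position"])
E
```

```text
t: 26.62
position: [361.3, -460.3, 229.1]
tool_rot: [-0.001, 0.173, 0.985, 0.0]
contact_force: [0.5, -0.2, -0.3]
width: 0.0
top0 [190, 214, 209, 180, 149, 131, 125, 124, 122, 111, 91, 72, 66, 75, 97, 114, 120, 121, 121, 123, 132, 163, 211, 238, 244, 241, 231, 215]
top6 [191, 215, 209, 178, 136, 98, 74, 67, 78, 102, 117, 124, 125, 126, 125, 124, 122, 122, 122, 123, 132, 163, 211, 238, 243, 229, 182, 117]
[ 361.82623953 -459.45359862  229.38731105]
```

View pics/c6.png

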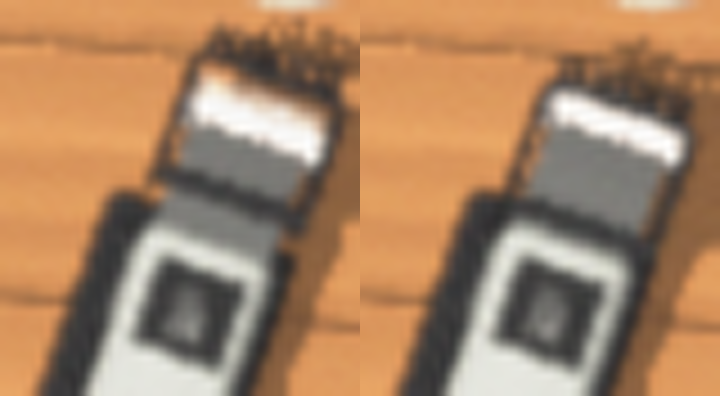

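The top view is clear. The cross bar moved from x≈61.7 to 51.5, which is 10.2 mm, and now sits against the body front with no gap. The clipper has not moved. One short, light roll will confirm the stop before I lock.

```bash
python3 -m creep '[[[-0.0083,0.0425,0,0,0,0,0],[-0.0083,0.0425,0,0,0,0,0],[-0.0083,0.0425,0,0,0,0,0],[-0.0083,0.0425,0,0,0,0,0],[-0.0083,0.0425,0,0,0,0,0],[-0.0083,0.0425,0,0,0,0,0],[-0.0083,0.0425,0,0,0,0,0],[-0.0083,0.0425,0,0,0,0,0]]]'
python3 -m creep '[[[0,0,0.02,0,0,0,0],[0,0,0.02,0,0,0,0],[0,0,0.015,0,0,0,0],[0,0,0.006,0,0,0,0],[0,0,0,0,0,0,0],[0,0,0,0,0,0,0]]]'
```

```text
t: 27.68
position: [540.0, -158.9, 230.5]
tool_rot: [0.0, 0.171, 0.985, 0.0]
contact_force: [0.6, -0.9, -0.5]
width: -0.1
t: 28.42
position: [539.5, -162.3, 170.1]
tool_rot: [0.001, 0.172, 0.985, 0.0]
contact_force: [-0.3, 0.3, -0.4]
width: 0.1
```

```bash
python3 -m creep '[[[0,0,0.002,0,0,0,0],[0,0,0.002,0,0,0,0],[0,0,0.001,0,0,0,0],[0,0,0.0006,0,0,0,0],[0,0,0.0006,0,0,0,0],[0,0,0.0005,0,0,0,0],[0,0,0,0,0,0,0]]]'; python3 -m creep '[[[0.0004,0,0.0004,0,0,0,0],[0.0004,0,0.0004,0,0,0,0],[0.0004,0,0.0003,0,0,0,0],[0,0,0,0,0,0,0]]]'
```

```text
t: 29.3
position: [539.2, -162.0, 164.2]
tool_rot: [0.001, 0.172, 0.985, -0.0]
contact_force: [-3.8, 2.4, 7.8]
width: -0.1
t: 29.8
position: [539.1, -161.9, 164.0]
tool_rot: [0.002, 0.172, 0.985, -0.0]
contact_force: [-0.4, 1.3, 8.3]
width: 0.1
```

```bash
python3 -m creep '[[[0.0005,0,0.0001,0,0,0,0],[0.0005,0,0.0002,0,0,0,0],[0.0005,0,0.0002,0,0,0,0],[0,0,0,0,0,0,0]]]'; python3 -m creep '[[[0.0006,0,0.0001,0,0,0,0],[0.0006,0,0.0001,0,0,0,0],[0.0006,0,0,0,0,0,0]]]';python3 -m creep '[[[0.0006,0,0,0,0,0,0],[0.0006,0,0,0,0,0,0]]]'
```

```text
t: 30.3
position: [538.9, -161.8, 163.9]
tool_rot: [0.004, 0.172, 0.985, -0.0]
contact_force: [3.1, -1.4, 7.7]
width: -0.0
t: 30.68
position: [537.7, -161.3, 164.0]
tool_rot: [0.004, 0.172, 0.985, -0.0]
contact_force: [7.5, -2.1, 6.6]
width: -0.2
t: 30.92
position: [536.6, -160.9, 164.0]
tool_rot: [0.005, 0.172, 0.985, -0.0]
contact_force: [5.7, -2.3, 8.0]
width: -0.0
```

```bash
python3 -m creep '[[[0.0006,0,0.0003,0,0,0,0],[0.0006,0,0.0001,0,0,0,0]]]';python3 -m creep '[[[0.0006,0,0,0,0,0,0],[0.0006,0,0,0,0,0,0]]]';python3 -m creep '[[[0.0006,0,0,0,0,0,0],[0.0006,0,0,0,0,0,0]]]'
```

```text
t: 31.18
position: [535.7, -160.6, 163.8]
tool_rot: [0.005, 0.172, 0.985, -0.0]
contact_force: [6.0, -3.0, 8.0]
width: 0.1
t: 31.42
position: [534.6, -160.1, 163.8]
tool_rot: [0.005, 0.172, 0.985, -0.0]
contact_force: [7.2, -2.4, 8.2]
width: 0.2
t: 31.68
position: [533.5, -159.7, 163.8]
tool_rot: [0.005, 0.172, 0.985, -0.0]
contact_force: [7.1, -3.0, 7.1]
width: -0.1
```

Tangential force is now 7–7.7 N at only 7–8 N normal, against about 5.6 N while the wheel rolled. The tip is slipping on a stopped wheel, so the comb is home. Now the lock.

```bash
python3 -m creep '[[[-0.0003,0,-0.001,0,0,0,0],[0,0,-0.004,0,0,0,0],[0,0,-0.008,0,0,0,0],[0.025,0,0,0,0,0,0],[0.025,0,0,0,0,0,0],[0.023,0,0,0,0,0,0],[0,0,0,0,0,0,0],[0,0,0,0,0,0,0]]]'
python3 - <<'E'
from h import *
s=manip.sense(); M=rot(s["tool_rot"]);p=s["position"]; print(p,M.T@(np.array([463.6,-134.7,162.3])-p))
E
```

```text
t: 32.67
position: [462.2, -134.2, 173.3]
tool_rot: [-0.0, 0.172, 0.985, 0.0]
contact_force: [-0.1, -0.1, -0.7]
width: -0.3
[ 462.21104363 -134.15054179  173.27488143] [-1.49585391 -0.04772476 10.97448268]
```

```bash
python3 -m creep '[[[0,0,0.003,0,0,0,0],[0,0,0.003,0,0,0,0],[0,0,0.002,0,0,0,0],[0,0,0,0,0,0,0]]]';python3 -m creep '[[[0,0,0.001,0,0,0,0],[0,0,0.001,0,0,0,0],[0,0,0.0006,0,0,0,0],[0,0,0,0,0,0,0]]]';python3 -m creep '[[[-0.0015,0,0,0,0,0,0],[-0.0015,0,0,0,0,0,0],[-0.0015,0,0,0,0,0,0],[0,0,0,0,0,0,0]]]'
```

```text
t: 33.17
position: [462.0, -134.2, 165.0]
tool_rot: [-0.0, 0.172, 0.985, -0.0]
contact_force: [0.3, -0.6, -0.1]
width: -0.3
t: 33.67
position: [462.1, -134.1, 162.7]
tool_rot: [-0.0, 0.172, 0.985, 0.0]
contact_force: [0.5, 1.0, 0.2]
width: -0.3
t: 34.17
position: [466.4, -135.7, 162.6]
tool_rot: [-0.0, 0.172, 0.985, 0.0]
contact_force: [0.4, -0.7, 0.5]
width: 0.1
```

```bash
python3 -m creep '[[[-0.001,0,0,0,0,0,0],[-0.001,0,0,0,0,0,0],[-0.001,0,0,0,0,0,0],[-0.001,0,0,0,0,0,0]]]';python3 -m creep '[[[-0.001,0,0,0,0,0,0],[-0.001,0,0,0,0,0,0],[-0.001,0,0,0,0,0,0]]]'
```

```text
t: 34.67
position: [469.8, -137.0, 162.6]
tool_rot: [-0.001, 0.172, 0.985, 0.0]
contact_force: [-3.0, 1.2, 0.0]
width: -0.5
t: 35.05
position: [472.8, -138.1, 162.6]
tool_rot: [-0.0, 0.172, 0.985, 0.0]
contact_force: [-2.5, 0.7, 0.6]
width: -0.1
```

```bash
python3 -m creep '[[[-0.001,0,0,0,0,0,0],[-0.001,0,0,0,0,0,0]]]';python3 -m creep '[[[-0.001,0,0,0,0,0,0],[-0.001,0,0,0,0,0,0]]]'
```

```text
t: 35.3
position: [474.8, -138.8, 162.6]
tool_rot: [-0.0, 0.172, 0.985, -0.0]
contact_force: [-2.2, 0.2, 0.6]
width: -0.3
t: 35.55
position: [476.7, -139.5, 162.7]
tool_rot: [-0.0, 0.172, 0.985, -0.0]
contact_force: [-2.7, 0.2, 1.4]
width: 0.3
```

```bash
python3 -m creep '[[[-0.0005,0,0,0,0,0,0],[-0.0005,0,0,0,0,0,0]]]';python3 -m creep '[[[-0.0005,0,0,0,0,0,0],[-0.0005,0,0,0,0,0,0]]]';python3 -m creep '[[[-0.0005,0,0,0,0,0,0],[-0.0005,0,0,0,0,0,0]]]'
```

```text
t: 35.8
position: [477.4, -139.7, 162.6]
tool_rot: [-0.0, 0.172, 0.985, 0.0]
contact_force: [-4.0, 0.9, 1.6]
width: 0.2
t: 36.05
position: [477.9, -139.9, 162.6]
tool_rot: [-0.001, 0.172, 0.985, 0.0]
contact_force: [-8.0, 4.1, 3.2]
width: 0.4
t: 36.3
position: [478.0, -140.1, 162.6]
tool_rot: [-0.002, 0.172, 0.985, 0.0]
contact_force: [-12.2, 4.4, 5.4]
width: -0.2
```

Firm stop at 478, about 8.5 mm after first contact at about 469.5. I back off, lift and look.

```bash
python3 -m creep '[[[0.002,0,0,0,0,0,0],[0.004,0,0,0,0,0,0],[0,0,-0.02,0,0,0,0],[0,0,-0.035,0,0,0,0],[0,0,-0.012,0,0,0,0]]]'; python3 -m creep '[[[0,-0.045,0,0,0,0,0],[0,-0.045,0,0,0,0,0],[0,-0.045,0,0,0,0,0],[0,-0.045,0,0,0,0,0],[0,-0.045,0,0,0,0,0],[0,-0.045,0,0,0,0,0],[0,-0.045,0,0,0,0,0],[0,-0.02,0,0,0,0,0]]]'
python3 - <<'E'
from h import *
import cv2
t=manip.camera("top")[:,:,::-1].copy(); b=manip.camera("side")[:,:,::-1].copy()
cv2.imwrite("pics/top7.png",t); cv2.imwrite("pics/side7.png",b)
a=lambda x:cv2.resize(x[158:243,340:395],None,fx=4.7,fy=4.7,interpolation=cv2.INTER_CUBIC)
L=np.hstack([a(cv2.imread("pics/top6.png")),a(t)])
w=cv2.resize(t[110:290,140:480],(517,190),interpolation=cv2.INTER_AREA)[:,:L.shape[1]]
w=cv2.copyMakeBorder(w,0,0,0,L.shape[1]-w.shape[1],cv2.BORDER_CONSTANT)
cv2.imwrite("pics/c7.png",np.vstack([L,w]))
s=np.array([515.5,-153.4]);d=np.array([.941,-.339]);p=np.array([.339,.941])
for f in("top0","top6","top7"):
    g=cv2.imread(f"pics/{f}.png",0)
    P=lambda xs,z:[int(np.mean([cv2.getRectSubPix(g,(1,1),tuple(proj("top",[*(s+x*d+q*p),z])))[0,0] for q in(-4,0,4)])) for x in xs]
    print(f,P(range(-56,-8,2),163),P(range(38,66,2),150))
E
```

```text
t: 36.92
position: [475.0, -138.7, 233.7]
tool_rot: [0.003, 0.172, 0.985, 0.0]
contact_force: [-0.7, -0.5, 0.7]
width: -0.1
t: 37.92
position: [359.5, -455.4, 229.6]
tool_rot: [-0.0, 0.173, 0.985, 0.0]
contact_force: [0.5, -0.2, 0.3]
width: 0.2
top0 [239, 236, 231, 229, 225, 208, 164, 111, 78, 75, 90, 102, 106, 100, 83, 68, 62, 61, 63, 74, 110, 172, 209, 224] [191, 215, 211, 179, 148, 129, 125, 124, 124, 113, 93, 73, 68, 77]
top6 [240, 236, 232, 229, 225, 208, 164, 112, 79, 76, 91, 102, 107, 100, 83, 68, 62, 63, 64, 74, 111, 173, 210, 225] [192, 216, 212, 177, 134, 95, 73, 68, 77, 101, 117, 124, 126, 126]
top7 [240, 239, 235, 230, 228, 220, 192, 141, 96, 71, 66, 64, 63, 65, 81, 97, 102, 99, 90, 79, 89, 137, 191, 219] [167, 207, 217, 196, 158, 115, 84, 69, 70, 91, 112, 123, 126, 126]
```

View pics/c7.png

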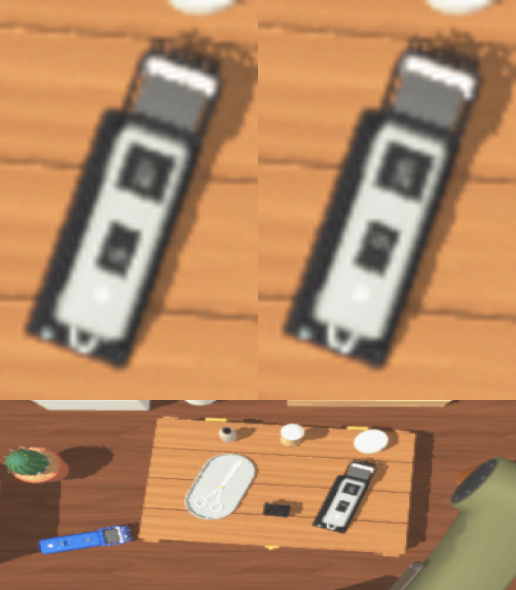

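The slide's bright top moved from x≈-32.2 to ≈-23.4, which is 8.7 mm. About 0.9 mm of that is the whole clipper shifting within its cradle play, so the slide is at its stop. The comb bar moved with the body and still sits against it. The clipper is seated and the other things stand as before.

```bash
python3 -c "
from plant import manip
print(manip.close_job())"
```

```text
the job is handed in; nothing more can be done
None
```

I rolled the thumbwheel tailwards in three strokes until the comb was home, then pushed the travel-lock slide to its stop. The job was handed in at about 38 s. The only doubt is how close one press came to the 13 N limit.

- **Comb:** The top view shows the cross bar drawn in by about 10.2 mm and sitting against the body front. In a further short roll the fingertip slipped on the wheel at 7–7.7 N sideways, against about 5.6 N while it was turning. That shows the comb is at its stop.
- **Lock:** The slide stopped firmly after about 8 mm of travel. The push also moved the whole clipper about 1 mm within its cradle play. It still looks seated, and the comb stayed home.
- **Bench:** The other things in view look unmoved in the last pictures. The sprayer was hidden behind the arm in that picture and I did not check it separately.
- **Force on the wheel:** Most readings were 8–11 N in total. In the third stroke two single noisy readings, sideways and downward force together, came to about 13.0 N (11.7 and 9.4 N downward), so I unloaded at once. I can't rule out that the total briefly touched 13 N.

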